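Set and lock the dial of a bench test supply

ROBOT

A 6-joint arm with a two-finger parallel gripper is mounted at the origin on the work surface; the furniture and walls round the work are solid. World frame = base frame: x ahead of the robot, y to its left, z up, the work surface at z = 0. Lengths are in m, angles in rad, forces in N, time in s.
With the tool pointing down it reaches from about 0.35 to 0.775 m from the base axis. Payload 7.3 kg.
Tool frame: the origin (TCP) lies at the very end of the fingers, on their centre line; the grasp point (between the pads) lies 19 mm behind it (pinch_z is the distance from the TCP to the grasp point, in m); z points along the fingers, y is the line along which they close (so a half turn about z gives the same grasp; the last joint's range is limited). The gripper opens to 92 mm and grips with 3 to 60 N. Pads are 19 mm wide; open, the fingers measure 130 mm over their backs; the gripper's body (75 mm by 190 mm) begins 47 mm behind the grasp point.
Start: joints at [-1.467, 0.342, 1.524, -0, 1.275, -0.146], TCP at [0.13, -0.509, 0.227] pointing down, gripper open.
Joint ranges: [-2.53, 2.53], [-0.77, 2.02], [0.04, 2.7], [-1, 4.14], [0.28, 2.66], [-3.11, 3.11]. Speed limits (rad/s): [2.57, 2.57, 3.14, 3.14, 3.14, 3.14].

INTERFACE

Orientations are given as [roll, pitch, yaw] about the fixed x, y, z axes, in that order (R = Rz(yaw) Ry(pitch) Rx(roll)).
In Python, from cell import * gives the robot as it stands.
- The arm moves only by the tool arm_command, never from a script. Its arguments are lists of equal length, an entry for each row: "fingers": the gripper command: -1 is fully open, 1 is shut, values between are in proportion; "travel": the shift along the tool's x, y, z in m, a list of three; "dr": the turn, a rotation vector about the tool's x, y, z in degrees, a list of three. In form: {"fingers": [fingers, ...], "travel": [[x, y, z], ...], "dr": [[wx, wy, wz], ...]}. A call has 1 to 8 rows; each row is the pose to reach, as a shift and turn from the pose commanded when the call began, along the tool's axes at that moment; what a row does not reach only later rows make up. A row lasts 1/12 s, in which the tool goes at most 41.7 mm and 7.16 degrees, less where a joint would pass 70% of its speed; a pose out of reach is approached as far as the arm can. A call with a gripper value outside its range is refused whole. The fingers move at their own pace and stop on an object; "squeeze" is the grip in N (left out, the last holds). Time passes only in rows, so rows that repeat a pose let the fingers close. It gives the time, the measured TCP pose, the force, the opening and the grip force at its end, in the units of the state.
- observe(): the state, without advancing time (a new reading comes with each control period).
- read_camera(name): name is "side" or "top" or "wrist"; returns a dict with "color" (480x640x3 uint8, blue, green, red), "z_map" (480x640 float32, m along the optical axis (not along the pixel's ray), 0 where there is no reading), "fx", "fy", "cx", "cy" (pixels), "k1" (the pictures are not rectified: a ray, as slopes to the right and down, at radius r is drawn at 1 + k1 r^2 times it, then the intrinsics apply), "R" (3x3) and "t" (3): a world point X has camera coordinates R X + t. Camera axes: x right, y down, z forward; pixel columns grow to the right and rows downward; lengths in m; the calibration is good to about 2 mm. A picture is of the moment at which its call begins.
- hand_in(): hands the job in; it is judged then, once.
The state is a dict: "time": time; "qpos": joint angles; "qvel": joint speeds; "joint_efforts": joint torques, N m; "tool_pos": TCP position; "tool_rot": TCP orientation; "contact_force": force on the tool from outside, world axes, zero at the start; "torque": the same for the moment, N m; "opening": finger opening in m; "grip_force": force on a finger pad.
Only numpy, scipy, OpenCV 4.12 (cv2) and the standard library are available. Lean on these libraries where they do the work, as an engineer would, in place of code of your own. Each camera call takes 0.05 s, during which the arm holds its last target. There are 200 camera calls.

TASK

Turn the black knob of the bench test supply until its pointer stands on the long index mark of the scale. Then turn the lock ring below it clockwise by its upright handle post until it is firmly tight, a push of about 13 N at the post (it runs easily at first, goes snug at about 8 N, and must not be forced beyond 15 N), so that the setting stays on the mark. Leave the other things lying where they are.

Things in the scene. Friction and masses are not known exactly. Their poses are not given: they have to be found in the camera images.
- test_supply: Bench test supply: grey box, 180 x 180 mm, 56 mm high, fixed to the table. Origin on the table below the dial's vertical axis; z up, x to the box's back, y to its left. On top stands one column, from below: brass clamp sleeve, knurled steel lock ring (64 mm across, 64 to 78 mm above the table) with an arm and handle post, fixed scale disc (90 mm across, top at 104 mm), black knob.
- setting_knob (a joint): Angle of the setting knob in rad: 0 when the pointer is exactly on the index mark, growing as the knob turns clockwise seen from above; it starts negative (counter-clockwise of the mark) and can turn from -1.5 to 0.8. It stays where it is left; it takes about 0.08 N m to turn.
- knob_grip (a point): Centre of the knob's grip bar, on the dial's axis, 126 mm above the table. The bar is 14 mm thick, 46 mm long and runs from 110 to 138 mm above the table; its length points along the pointer (towards point knob_pointer).
- knob_pointer (a point): Tip of the bright pointer on the knob's skirt, 39 mm from the axis, 107 mm above the table.
- index_mark (a point): The index mark: the one long black line on the scale disc, with a small dark steel block at its outer end on the disc's rim; 42 mm from the axis towards the box's +y (left) side. The block's top is 107 mm above the table. The other ten lines are short.
- lock_handle (a point): Middle of the lock ring's upright handle post: round, 12 mm thick, 70 mm from the dial's axis, top 102 mm above the table, free to touch from its arm (75 mm) up; this point is 88 mm above the table. It stands to the right or front of the box and tightens CLOCKWISE seen from above (from the right side towards the front).
- ring_centre (a point): Centre of the lock ring on the dial's axis, 71 mm above the table. The ring runs down easily (about 1 N at the handle post) for 0.5 to 1.1 rad until it is snug. Where that is differs by +-0.25 rad each time and cannot be seen: it must be felt as the push jumps to 8 N.
- clamp_sleeve (a joint): Twist in rad of the clamp sleeve below the ring: about 0 until the ring is snug, then it turns with the ring. The push at the post (square to the arm) is 8 N at 0 and rises by 0.65 N for each 0.01 rad (0.7 mm at the post): tight from 0.04 (10.5 N), over-tight beyond 0.13 (16 N). It stays where it is left.
- usb_stick: Bystander, leave alone: red USB stick 18 x 50 x 8 mm lying on the rear left of the supply's case; origin at the centre of its underside.
- precision_driver: Bystander, leave alone: thin white precision screwdriver 142 mm long lying on the table to the left of the supply; origin at the centre of its underside.
- magnet_dish: Bystander, leave alone: round steel dish with screws, 74 mm wide, 19 mm high, on the table to the right of the supply; origin at the centre of its underside.
- multimeter: Bystander, leave alone: yellow multimeter 66 x 134 x 44 mm on the table; origin at the centre of its underside.
- ram_stick: Bystander, leave alone: memory module 31 x 133 x 4 mm lying on the table; origin at the centre of its underside.
- mug: Bystander, leave alone: blue and white mug, 92 mm high; origin at the centre of its underside.

How it is judged:
By the outcome, as a careful person would: the job done as asked, in the order asked, and still so for the second after the job is handed in, with the robot touching nothing.
It also fails if it takes over 72 s, if anything falls off the work surface, if the arm or the gripper's body presses on something with over 40 N, if the wrist force passes 120 N, or if a joint passes its speed limit or range.

## Working session

There is one attempt and no reset: what is moved stays moved. The work goes in short steps, Python scripts to look and compute and a tool call to move; the robot and the scene stay as the last step left them, time stands still between calls to the robot, and variables do not carry over. Pictures are saved under pics/ and viewed, at most 10 in all, crops included, and the job is handed in when it is done.

Besides the shell and the picture viewer there is one more tool, called after "Call:" as name(argument=value, ...) on one line, values as JSON. arm_command: Moves the arm, as the interface text tells. Its arguments: {"type":"object","properties":{"fingers":{"type":"array","items":{"type":"number"}},"travel":{"type":"array","items":{"type":"array","items":{"type":"number"}}},"dr":{"type":"array","items":{"type":"array","items":{"type":"number"}}},"squeeze":{"type":"number"}},"required":["fingers","travel","dr"]}

```bash
mkdir -p pics; ls; cat > h.py <<'E'
from cell import *
import numpy as np, cv2, pickle
def snap(n,f):
    c=read_camera(n); cv2.imwrite(f'pics/{f}.png',c['color']); pickle.dump(c,open(f'pics/{f}.pkl','wb')); return c
def load(f): return pickle.load(open(f'pics/{f}.pkl','rb'))
def ray(c,u,v):
    x=np.array([(u-c['cx'])/c['fx'],(v-c['cy'])/c['fy']]); s=x.copy()
    for _ in range(20): s=x/(1+c['k1']*(s@s))
    R=np.array(c['R']); t=np.array(c['t'])
    return -R.T@t, R.T@np.array([*s,1.])
def atz(c,u,v,z):
    o,d=ray(c,u,v); return o+d*(z-o[2])/d[2]
def depth(c,u,v):
    o,d=ray(c,u,v); return o+d*c['z_map'][int(v),int(u)]
def proj(c,X):
    p=np.array(c['R'])@X+np.array(c['t']); s=p[:2]/p[2]; s=s*(1+c['k1']*(s@s))
    return np.array([c['fx']*s[0]+c['cx'],c['fy']*s[1]+c['cy']])
E
python3 - <<'E'
from h import *
snap('top','top0'); snap('side','side0'); print(observe())
E
```

```text
pics
{'time': 0.1, 'qpos': array([-1.46701073e+00,  3.42626722e-01,  1.52491569e+00, -6.37880561e-06,
        1.27541418e+00, -1.46006732e-01]), 'qvel': array([ 0.00031687, -0.00142603, -0.00054232,  0.00181023,  0.00094593,
        0.00071086]), 'joint_efforts': array([ 9.82642814e-04, -4.32003880e+01, -2.44694638e+01,  7.19205779e-02,
        5.26048732e-02, -4.66094934e-05]), 'tool_pos': array([ 0.1297594 , -0.50833434,  0.22613016]), 'tool_rot': array([-3.14024234e+00, -1.92401734e-04,  2.49794062e-01]), 'contact_force': array([ 0.22169449, -0.27526602, -0.71266392]), 'torque': array([ 0.04376604, -0.00178164,  0.05366332]), 'grip_force': 0.0, 'opening': 0.0917299823351347}
```

View pics/top0.png

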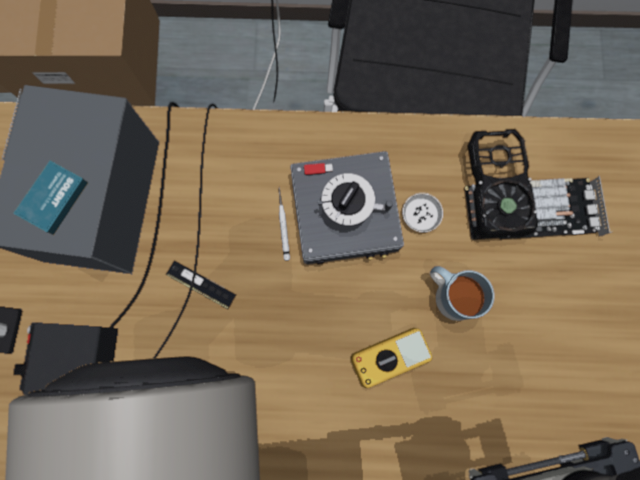

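View pics/side0.png

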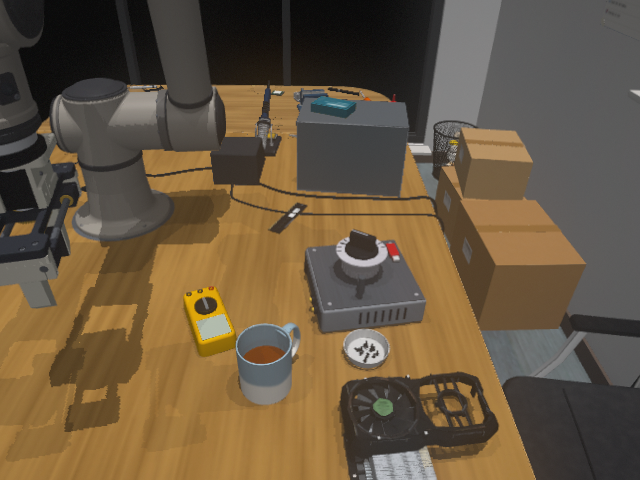

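The top view shows the supply with its dial at about (348,200), the handle at about (385,207), the dish at (422,212), the USB stick at (317,168) and the driver at (284,225). I'll enlarge the dial.

```bash
python3 - <<'E'
from h import *
c=load('top0'); i=c['color'][140:270,275:450]
cv2.imwrite('pics/crop0.png',cv2.resize(i,None,fx=4.5,fy=4.5,interpolation=cv2.INTER_CUBIC))
print(atz(c,348,200,.104),depth(c,348,200),atz(c,385,207,.1)); print(np.array(c['R']))
for uv in [(291,165),(387,153),(402,245),(300,262)]: print(atz(c,*uv,.056),depth(c,*uv))
E
```

```text
[ 0.52562352 -0.27690504  0.104     ] [ 0.51638064 -0.27527514  0.1366004 ] [ 0.51631875 -0.33982565  0.1       ]
[[ 2.94904127e-02 -9.99564833e-01 -6.78683793e-04]
 [-9.78903894e-01 -2.87434975e-02 -2.02289343e-01]
 [ 2.02181805e-01  6.62996240e-03 -9.79325564e-01]]
[ 0.60164911 -0.1753169   0.056     ] [ 0.60233187 -0.17519518  0.05405538]
[ 0.62952878 -0.34833431  0.056     ] [ 0.63029549 -0.34858513  0.05398918]
[ 0.46043597 -0.37514594  0.056     ] [ 0.46122808 -0.37576046  0.05200355]
[ 0.42511831 -0.19792253  0.056     ] [ 0.43369167 -0.19587948  0.00240437]
```

View pics/crop0.png

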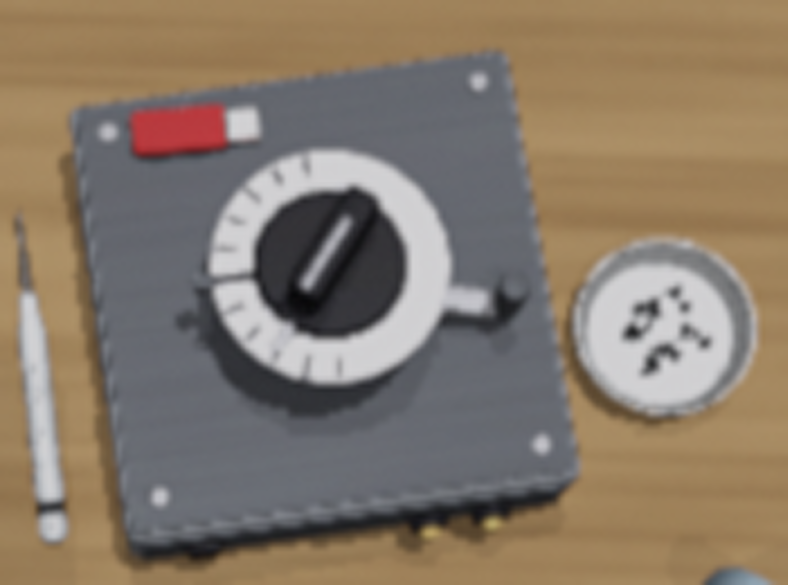

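```bash
cat >> h.py <<'E'
from scipy.spatial.transform import Rotation as Ro
def to(P,yaw):  # shift & rotvec(deg) in tool frame from current pose, tool down
    s=observe(); R=Ro.from_euler('xyz',s['tool_rot']); T=Ro.from_euler('xyz',[np.pi,0,yaw])
    return R.inv().apply(np.array(P)-s['tool_pos']).round(4), np.degrees((R.inv()*T).as_rotvec()).round(2)
E
python3 - <<'E'
from h import *
c=load('top0')
f=lambda x,y:(275+(x+.5)/4.5-.5,140+(y+.5)/4.5-.5)
C=atz(c,*f(331,267),.104);P=atz(c,*f(285,337),.107);I=atz(c,*f(205,280),.107);H=atz(c,*f(510,284),.102)
print(C)
for n,X in zip('PIH',(P,I,H)):
    d=X-C; print(n,X,np.hypot(*d[:2]),np.degrees(np.arctan2(d[1],d[0])))
a=atz(c,*f(297,302),.138);b=atz(c,*f(362,198),.138);m=(a+b)/2;d=a-b;print('bar',m,np.degrees(np.arctan2(d[1],d[0])))
yawp=np.arctan2(d[1],d[0])
for k in range(-2,3):
    y=yawp+k*np.pi; print(np.degrees(y),to([C[0],C[1],.25],y))
w=read_camera('wrist');s=observe();R=Ro.from_euler('xyz',s['tool_rot']).as_matrix();print('cam in tool',R.T@(-np.array(w['R']).T@w['t']-s['tool_pos']),'\n',R.T@np.array(w['R']).T)
E
```

```text
[ 0.52747798 -0.27715284  0.104     ]
P [ 0.49915662 -0.26040171  0.107     ] 0.03290440543230219 149.39711098010238
I [ 0.52021323 -0.23005975  0.107     ] 0.04765013977295857 98.76952818027014
H [ 0.52338944 -0.34451964  0.102     ] 0.0674907521511754 -93.47306393217607
bar [ 0.52420058 -0.27483719  0.138     ] 150.1639975229453
-209.8360024770547 (array([ 0.4425, -0.1257, -0.0236]), array([-2.0000e-02, -1.0000e-01, -1.3585e+02]))
-29.8360024770547 (array([ 0.4425, -0.1257, -0.0236]), array([-8.000e-02,  2.000e-02,  4.415e+01]))
150.1639975229453 (array([ 0.4425, -0.1257, -0.0236]), array([-2.0000e-02, -1.0000e-01, -1.3585e+02]))
330.1639975229453 (array([ 0.4425, -0.1257, -0.0236]), array([-8.000e-02,  2.000e-02,  4.415e+01]))
510.1639975229453 (array([ 0.4425, -0.1257, -0.0236]), array([-2.0000e-02, -1.0000e-01, -1.3585e+02]))
cam in tool [ 8.54773884e-02  8.35200673e-05 -1.58124686e-01] 
 [[ 1.19744538e-03 -9.50853499e-01 -3.09638806e-01]
 [ 9.99999266e-01  1.08166434e-03  5.45604048e-04]
 [-1.83864264e-04 -3.09639232e-01  9.50854096e-01]]
```

Call:
arm_command(fingers=[-1,-1,-1,-1,-1,-1,-1,-1], travel=[[0.4425,-0.1257,-0.0236],[0.4425,-0.1257,-0.0236],[0.4425,-0.1257,-0.0236],[0.4425,-0.1257,-0.0236],[0.4425,-0.1257,-0.0236],[0.4425,-0.1257,-0.0236],[0.4425,-0.1257,-0.0236],[0.4425,-0.1257,-0.0236]], dr=[[0,0,-136],[0,0,-136],[0,0,-136],[0,0,-136],[0,0,-136],[0,0,-136],[0,0,-136],[0,0,-136]])

```text
time: 0.82
tool_pos: [0.4191, -0.3399, 0.2438]
tool_rot: [-3.141, -0.0, 1.256]
contact_force: [0.6, -0.6, 0.5]
opening: 0.0917
grip_force: 0.0
```

```bash
python3 - <<'E'
from h import *
print(observe()['qpos'],to([.5275,-.277,.25],np.radians(150.2)))
E
```

```text
[-8.23492298e-01  3.56326308e-01  1.45457068e+00 -1.26603322e-04
  1.33093657e+00 -5.08621117e-01] (array([ 0.0934,  0.0836, -0.0062]), array([-1.000e-02, -1.000e-02, -7.824e+01]))
```

Call:
arm_command(fingers=[-1,-1,-1,-1,-1,-1,-1,-1], travel=[[0.0934,0.0836,-0.006],[0.0934,0.0836,-0.006],[0.0934,0.0836,-0.006],[0.0934,0.0836,-0.006],[0.0934,0.0836,-0.006],[0.0934,0.0836,-0.006],[0.0934,0.0836,-0.006],[0.0934,0.0836,-0.006]], dr=[[0,0,-78],[0,0,-78],[0,0,-78],[0,0,-78],[0,0,-78],[0,0,-78],[0,0,-78],[0,0,-78]])

```text
time: 1.48
tool_pos: [0.5264, -0.2789, 0.2493]
tool_rot: [-3.141, -0.001, 2.256]
contact_force: [-0.6, -0.6, -0.4]
opening: 0.0917
grip_force: 0.0
```

Call:
arm_command(fingers=[-1,-1,-1,-1], travel=[[0,0,0],[0,0,0],[0,0,0],[0,0,0]], dr=[[0,0,-21],[0,0,-21],[0,0,-21],[0,0,-21]])

```text
time: 1.82
tool_pos: [0.5263, -0.2791, 0.2494]
tool_rot: [-3.142, -0.001, 2.62]
contact_force: [-0.0, -1.0, -0.4]
opening: 0.0921
grip_force: 0.0
```

```bash
python3 - <<'E'
from h import *
print(observe()['qpos'],to([.5275,-.277,.25],np.radians(150.2)))
snap('wrist','w1')
E
```

```text
[-6.16163961e-01  4.59449992e-01  1.27880442e+00 -1.00266737e-04
  1.40409197e+00 -1.66582103e+00] (array([-0.    ,  0.0024, -0.0006]), array([-0.  , -0.04, -0.06]))
```

View pics/w1.png

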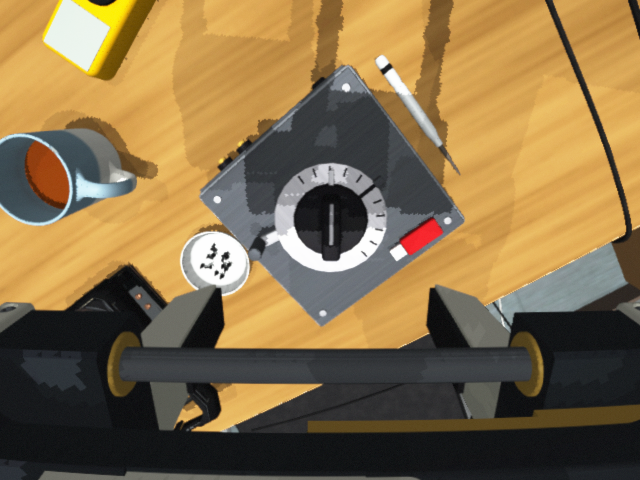

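The wrist view shows the whole dial: disc centre at about (331,217), bar running vertically, pointer at (330,170), index mark at (372,186), and post at (258,248). I'll crop it.

```bash
python3 - <<'E'
from h import *
c=load('w1'); i=c['color'][150:285,235:400]
cv2.imwrite('pics/crop1.png',cv2.resize(i,None,fx=4.4,fy=4.4,interpolation=cv2.INTER_CUBIC))
E
```

```text
(no output)
```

View pics/crop1.png

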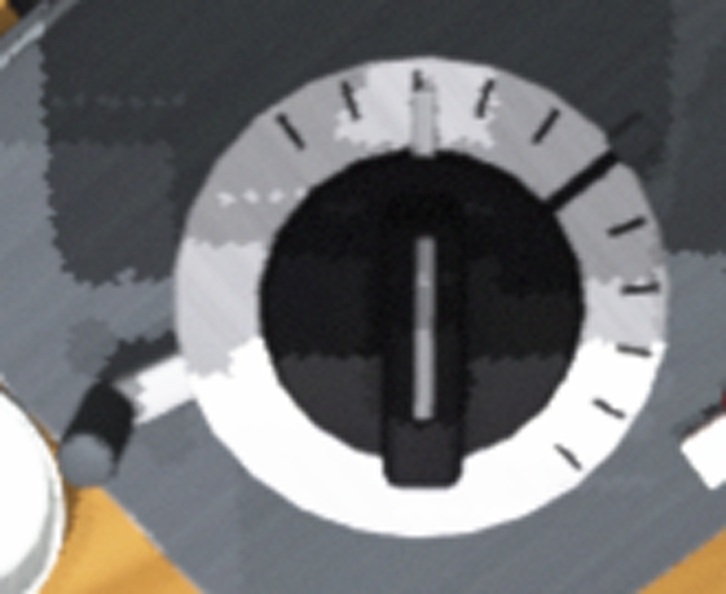

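```bash
python3 - <<'E'
from h import *
from scipy.optimize import least_squares
c=load('w1')
f=lambda x,y:(235+(x+.5)/4.4-.5,150+(y+.5)/4.4-.5)
g=lambda x,y,z:atz(c,*f(x,y),z)[:2]
rim=np.array([g(*p,.104) for p in [(175,300),(667,290),(430,56),(420,537),(255,124),(600,470),(245,465)]])
r=least_squares(lambda p:np.hypot(*(rim-p[:2]).T)-p[2],[.52,-.27,.045]);print(r.x,r.fun.round(4))
C=r.x[:2]
for n,X in dict(P=g(424,84,.107),P2=g(424,150,.107),I=g(617,155,.104),I2=g(555,207,.104),H=g(87,455,.102)).items():
    d=X-C; print(n,X,np.hypot(*d),np.degrees(np.arctan2(d[1],d[0])))
d=g(424,84,.107)-g(424,150,.107);print(np.degrees(np.arctan2(d[1],d[0])))
d=g(617,155,.104)-g(555,207,.104);print(np.degrees(np.arctan2(d[1],d[0])))
a,b=g(427,238,.138),g(424,418,.138);d=a-b;print('bar',(a+b)/2,np.degrees(np.arctan2(d[1],d[0])))
E
```

```text
[ 0.53011725 -0.27514276  0.04487141] [-0.     -0.0007  0.0005 -0.0001 -0.0002  0.0007 -0.0001]
P [ 0.49455744 -0.25485529] 0.04093998033911161 150.29451499667033
P2 [ 0.50454981 -0.2605174 ] 0.02945497429836432 150.22911766342668
I [ 0.52267707 -0.2316724 ] 0.04410247805754543 99.71237387699767
I2 [ 0.52549167 -0.24559438] 0.0299082430439037 98.89702298407886
H [ 0.52411493 -0.34405772] 0.06917586120936811 -94.97776063034782
150.4622352072414
101.42943642681144
bar [ 0.52483249 -0.27225943] 149.57571628447212
```

```bash
python3 - <<'E'
from h import *
print(to([.5285,-.2755,.114],np.radians(150.2)))
E
```

```text
(array([-0.0002,  0.0042,  0.1355]), array([-0.  , -0.04, -0.42]))
```

Call:
arm_command(fingers=[-1,-1,-1,-1,-1,-1], travel=[[0,0.004,0.035],[0,0.004,0.07],[0,0.004,0.1],[0,0.004,0.125],[0,0.004,0.135],[0,0.004,0.135]], dr=[[0,0,0],[0,0,0],[0,0,0],[0,0,0],[0,0,0],[0,0,0]])

```text
time: 2.37
tool_pos: [0.5271, -0.2749, 0.1122]
tool_rot: [3.141, -0.005, 2.614]
contact_force: [-0.0, 0.1, -0.3]
opening: 0.0918
grip_force: 0.0
```

Call:
arm_command(fingers=[1,1,1,1,1,1,1,1], travel=[[0,0,0],[0,0,0],[0,0,0],[0,0,0],[0,0,0],[0,0,0],[0,0,0],[0,0,0]], dr=[[0,0,0],[0,0,0],[0,0,0],[0,0,0],[0,0,0],[0,0,0],[0,0,0],[0,0,0]], squeeze=12)

```text
time: 3.03
tool_pos: [0.5284, -0.2757, 0.1149]
tool_rot: [-3.142, 0.0, 2.616]
contact_force: [-0.3, 0.4, 0.6]
opening: 0.0436
grip_force: 0.0
```

Call:
arm_command(fingers=[1,1,1,1,1,1,1,1], travel=[[0,0,0],[0,0,0],[0,0,0],[0,0,0],[0,0,0],[0,0,0],[0,0,0],[0,0,0]], dr=[[0,0,0],[0,0,0],[0,0,0],[0,0,0],[0,0,0],[0,0,0],[0,0,0],[0,0,0]], squeeze=12)

```text
time: 3.7
tool_pos: [0.5285, -0.2755, 0.1148]
tool_rot: [3.141, -0.0, 2.616]
contact_force: [0.6, 0.6, 0.1]
opening: 0.014
grip_force: 12.0
```

Call:
arm_command(fingers=[1,1,1,1,1,1,1,1], travel=[[0,0,0],[0,0,0],[0,0,0],[0,0,0],[0,0,0],[0,0,0],[0,0,0],[0,0,0]], dr=[[0,0,6],[0,0,12],[0,0,18],[0,0,24],[0,0,30],[0,0,36],[0,0,42],[0,0,48]])

```text
time: 4.37
tool_pos: [0.5286, -0.2755, 0.1148]
tool_rot: [3.141, -0.0, 1.774]
contact_force: [1.1, 2.1, -0.2]
opening: 0.0139
grip_force: 12.0
```

Call:
arm_command(fingers=[1,1,1], travel=[[0,0,0],[0,0,0],[0,0,0]], dr=[[0,0,2],[0,0,2],[0,0,2]])

```text
time: 4.62
tool_pos: [0.5286, -0.2754, 0.1148]
tool_rot: [3.141, -0.0, 1.745]
contact_force: [1.6, 3.4, 0.1]
opening: 0.0138
grip_force: 12.0
```

```bash
python3 - <<'E'
from h import *
print(observe()['tool_rot'],observe()['torque'])
c=snap('wrist','w2')
u=proj(c,np.array([.5285,-.2755,.107]));print(u)
x,y=u.astype(int); x0=max(0,x-80);y0=max(0,y-100)
print(x0,y0)
cv2.imwrite('pics/crop2.png',cv2.resize(c['color'][y0:y0+130,x0:x0+160],None,fx=4.5,fy=4.5,interpolation=cv2.INTER_CUBIC))
E
```

```text
[ 3.14124087e+00 -2.46188245e-04  1.74505557e+00] [ 0.34228429 -0.41756606 -0.07750003]
[322.4556739  298.46292617]
242 198
```

View pics/crop2.png

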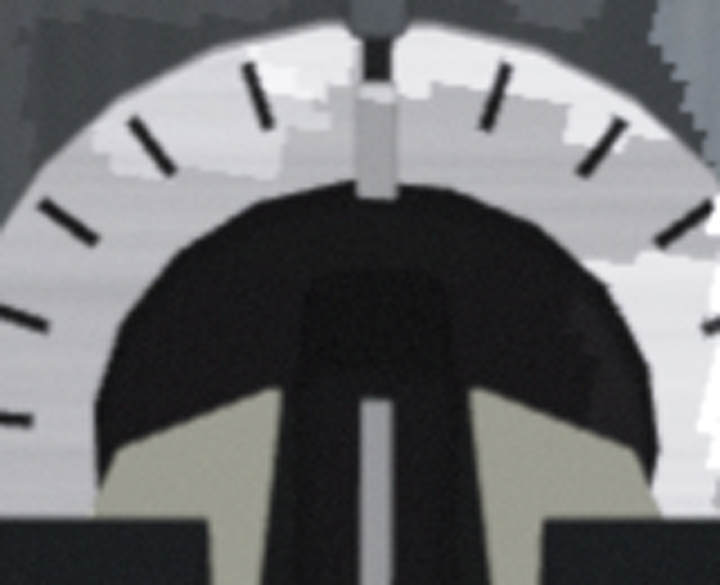

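The pointer tip is at crop x≈376 and the mark and block are at x≈377.5, so it is about 0.2° short. I'll nudge it slightly, then release.

Call:
arm_command(fingers=[1,1,1], travel=[[0,0,0],[0,0,0],[0,0,0]], dr=[[0,0,0.3],[0,0,0.3],[0,0,0.3]])

```text
time: 4.92
tool_pos: [0.5286, -0.2755, 0.1148]
tool_rot: [3.141, -0.0, 1.739]
contact_force: [2.9, 3.0, -1.2]
opening: 0.014
grip_force: 12.0
```

Call:
arm_command(fingers=[-1,-1,-1,-1,-1,-1], travel=[[0,0,0],[0,0,0],[0,0,0],[0,0,0],[0,0,0],[0,0,0]], dr=[[0,0,0],[0,0,0],[0,0,0],[0,0,0],[0,0,0],[0,0,0]])

```text
time: 5.42
tool_pos: [0.5283, -0.2759, 0.1148]
tool_rot: [-3.141, 0.0, 1.738]
contact_force: [-0.4, 0.5, 0.1]
opening: 0.0494
grip_force: 0.0
```

Call:
arm_command(fingers=[-1,-1,-1,-1,-1,-1,-1], travel=[[0,0,-0.005],[0,0,-0.02],[0,0,-0.05],[0,0,-0.08],[0,0,-0.085],[0,0,-0.085],[0,0,-0.085]], dr=[[0,0,0],[0,0,0],[0,0,0],[0,0,0],[0,0,0],[0,0,0],[0,0,0]])

```text
time: 6.0
tool_pos: [0.5282, -0.2756, 0.1996]
tool_rot: [-3.142, 0.0, 1.738]
contact_force: [0.5, 0.3, -1.5]
opening: 0.0911
grip_force: 0.0
```

```bash
python3 - <<'E'
from h import *
c=snap('wrist','w3')
cv2.imwrite('pics/crop3.png',cv2.resize(c['color'][140:300,170:450],None,fx=2.8,fy=2.8,interpolation=cv2.INTER_CUBIC))
u=proj(c,np.array([.5285,-.2755,.107]));print(u,observe()['qpos'])
E
```

```text
[323.72201926 240.05991157] [-6.09419501e-01  4.93952961e-01  1.36316419e+00 -1.46700658e-04
  1.28638444e+00 -7.77006700e-01]
```

View pics/crop3.png

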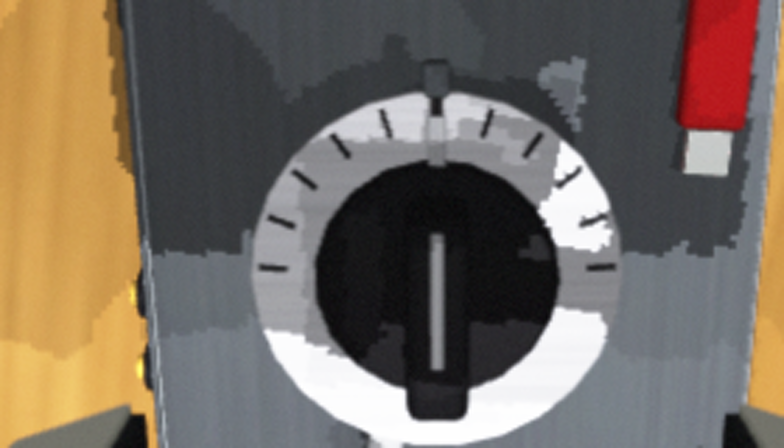

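The knob is set: pointer and mark are collinear at crop x≈436 after release. Next is the lock ring. I'll push with closed fingers, tool x along the clockwise tangent.

```bash
cat >> h.py <<'E'
C=np.array([.529,-.275])
def arc(steps,dt=0,r=None):  # clockwise degrees about C from present pose, tool-frame rows
    s=observe();R=Ro.from_euler('xyz',s['tool_rot']);p=s['tool_pos']
    for a in steps:
        q=Ro.from_euler('z',-a,degrees=True).as_matrix()[:2,:2]@(p[:2]-C)+C
        print(a,R.inv().apply([*(q-p[:2]),0])[:2].round(4))
def where():
    s=observe();d=s['tool_pos'][:2]-C;a=np.arctan2(d[1],d[0]);t=np.array([np.sin(a),-np.cos(a)])
    print('ang',np.degrees(a).round(2),'r',np.hypot(*d).round(4),'yaw',np.degrees(s['tool_rot'][2]).round(2),'z',s['tool_pos'][2].round(4),'Ft',(s['contact_force'][:2]@t).round(2),'Fr',(s['contact_force'][:2]@d/np.hypot(*d)).round(2),'Fz',s['contact_force'][2].round(2),'t',s['time'])
E
python3 - <<'E'
from h import *
print(to([.5445,-.3496,.2],np.radians(175)))
E
```

```text
(array([-0.076 ,  0.0041, -0.0014]), array([-2.00e-02, -1.20e-01, -7.54e+01]))
```

Call:
arm_command(fingers=[1,1,1,1,1,1,1,1], travel=[[-0.02,0,0],[-0.04,0,0],[-0.06,0.004,0],[-0.076,0.004,0],[-0.076,0.004,0],[-0.076,0.004,0],[-0.076,0.004,0],[-0.076,0.004,0]], dr=[[0,0,-75.4],[0,0,-75.4],[0,0,-75.4],[0,0,-75.4],[0,0,-75.4],[0,0,-75.4],[0,0,-75.4],[0,0,-75.4]], squeeze=20)

```text
time: 6.72
tool_pos: [0.5443, -0.3496, 0.1975]
tool_rot: [3.141, -0.004, 2.744]
contact_force: [0.3, 0.5, -0.5]
opening: 0.0434
grip_force: 0.0
```

Call:
arm_command(fingers=[1,1,1,1,1,1,1,1], travel=[[0,0,0],[0,0,0],[0,0,0],[0,0,0],[0,0,0],[0,0,0],[0,0,0],[0,0,0]], dr=[[0,0,-18.2],[0,0,-18.2],[0,0,-18.2],[0,0,-18.2],[0,0,-18.2],[0,0,-18.2],[0,0,-18.2],[0,0,-18.2]])

```text
time: 7.38
tool_pos: [0.545, -0.3499, 0.1995]
tool_rot: [3.141, -0.0, 3.055]
contact_force: [-0.3, 0.5, 0.1]
opening: 0.0006
grip_force: 0.0
```

```bash
python3 - <<'E'
from h import *
where(); print(observe()['opening'],to([.5445,-.3496,.082],np.radians(175)))
E
```

```text
ang -77.97 r 0.0766 yaw 175.04 z 0.1995 Ft 0.18 Fr -0.54 Fz 0.12 t 7.3833
0.0006120912652089765 (array([0.0005, 0.0002, 0.1175]), array([ 0.01, -0.02,  0.04]))
```

Call:
arm_command(fingers=[1,1,1,1,1,1,1], travel=[[0,0,0.03],[0,0,0.06],[0,0,0.09],[0,0,0.107],[0,0,0.117],[0,0,0.117],[0,0,0.117]], dr=[[0,0,0],[0,0,0],[0,0,0],[0,0,0],[0,0,0],[0,0,0],[0,0,0]])

```text
time: 7.97
tool_pos: [0.5453, -0.3502, 0.0833]
tool_rot: [-3.141, 0.0, 3.056]
contact_force: [-0.3, 0.7, 0.4]
opening: 0.0004
grip_force: 0.0
```

```bash
python3 - <<'E'
from h import *
where(); arc([4,8,12,16,20,24,28,32])
c=snap('wrist','w4'); u=proj(c,np.array([.523,-.3447,.102])); print(u)
x,y=u.astype(int); cv2.imwrite('pics/crop4.png',cv2.resize(c['color'][max(0,y-100):y+100,max(0,x-130):x+130],None,fx=3,fy=3))
E
```

```text
ang -77.74 r 0.077 yaw 175.09 z 0.0833 Ft 0.18 Fr -0.74 Fz 0.39 t 7.9667
4 [ 0.0052 -0.0014]
8 [ 0.0105 -0.0024]
12 [ 0.0158 -0.0031]
16 [ 0.0212 -0.0034]
20 [ 0.0265 -0.0033]
24 [ 0.0319 -0.0029]
28 [ 0.0372 -0.0021]
32 [ 0.0424 -0.0009]
[333.69475224 274.69448061]
```

View pics/crop4.png

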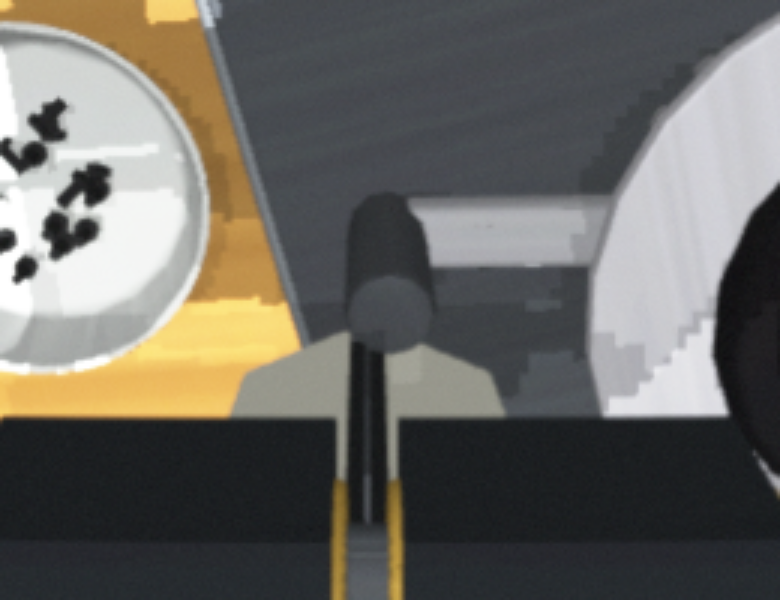

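Call:
arm_command(fingers=[1,1,1,1,1,1,1,1], travel=[[0.0052,-0.0014,0],[0.0105,-0.0024,0],[0.0158,-0.0031,0],[0.0212,-0.0034,0],[0.0265,-0.0033,0],[0.0319,-0.0029,0],[0.0372,-0.0021,0],[0.0372,-0.0021,0]], dr=[[0,0,4],[0,0,8],[0,0,12],[0,0,16],[0,0,20],[0,0,24],[0,0,28],[0,0,28]])

```text
time: 8.68
tool_pos: [0.5081, -0.3496, 0.0849]
tool_rot: [-3.141, 0.003, 2.564]
contact_force: [1.1, 0.2, -0.3]
opening: 0.0005
grip_force: 0.0
```

```bash
python3 - <<'E'
from h import *
where(); arc([2,4,4]); print(observe()['contact_force'],observe()['torque'])
E
```

```text
ang -105.67 r 0.0775 yaw 146.93 z 0.0849 Ft -1.01 Fr -0.45 Fz -0.33 t 8.6833
2 [ 0.0026 -0.0008]
4 [ 0.0052 -0.0014]
4 [ 0.0052 -0.0014]
[ 1.09793582  0.16210138 -0.33169888] [ 0.01672684 -0.19227071 -0.03188544]
```

Call:
arm_command(fingers=[1,1,1], travel=[[0.0026,-0.0008,0],[0.0052,-0.0014,0],[0.0052,-0.0014,0]], dr=[[0,0,2],[0,0,4],[0,0,4]])

```text
time: 8.93
tool_pos: [0.5034, -0.348, 0.0845]
tool_rot: [-3.141, 0.003, 2.498]
contact_force: [1.2, -0.7, 0.0]
opening: 0.001
grip_force: 0.2
```

Call:
arm_command(fingers=[1,1,1], travel=[[0.0026,-0.0008,0],[0.0052,-0.0014,0],[0.0052,-0.0014,0]], dr=[[0,0,2],[0,0,4],[0,0,4]])

```text
time: 9.18
tool_pos: [0.4982, -0.3457, 0.0839]
tool_rot: [-3.141, 0.002, 2.429]
contact_force: [0.4, -0.4, 0.4]
opening: 0.0002
grip_force: 0.2
```

Call:
arm_command(fingers=[1,1,1], travel=[[0.0026,-0.0008,0],[0.0052,-0.0014,0],[0.0052,-0.0014,0]], dr=[[0,0,2],[0,0,4],[0,0,4]])

```text
time: 9.43
tool_pos: [0.4932, -0.3432, 0.0835]
tool_rot: [-3.142, 0.001, 2.359]
contact_force: [0.8, -0.5, 0.2]
opening: 0.0004
grip_force: 0.2
```

Call:
arm_command(fingers=[1,1,1], travel=[[0.0026,-0.0008,0],[0.0052,-0.0014,0],[0.0052,-0.0014,0]], dr=[[0,0,2],[0,0,4],[0,0,4]])

```text
time: 9.68
tool_pos: [0.4901, -0.3416, 0.0838]
tool_rot: [3.141, 0.006, 2.289]
contact_force: [4.7, -3.2, -2.2]
opening: 0.0004
grip_force: 2.9
```

```bash
python3 - <<'E'
from h import *
where(); arc([.5,1])
E
```

```text
ang -120.3 r 0.0771 yaw 131.17 z 0.0838 Ft -5.64 Fr 0.36 Fz -2.24 t 9.6833
0.5 [ 0.0006 -0.0002]
1 [ 0.0013 -0.0004]
```

Call:
arm_command(fingers=[1,1,1,1], travel=[[0.0013,-0.0004,0],[0.0013,-0.0004,0],[0.0013,-0.0004,0],[0.0013,-0.0004,0]], dr=[[0,0,1],[0,0,1],[0,0,1],[0,0,1]])

```text
time: 10.02
tool_pos: [0.4894, -0.3413, 0.0837]
tool_rot: [3.14, 0.006, 2.274]
contact_force: [5.4, -4.7, -2.3]
opening: 0.0002
grip_force: 3.6
```

```bash
cat >> h.py <<'E'
def push():
    s=observe();R=Ro.from_euler('xyz',s['tool_rot']).as_matrix();f=R.T@s['contact_force'];print('Ftool',f.round(2))
E
python3 - <<'E'
from h import *
where(); push()
E
```

```text
ang -120.84 r 0.0772 yaw 130.28 z 0.0837 Ft -7.06 Fr 1.21 Fz -2.3 t 10.0167
Ftool [-7.06  1.13  2.35]
```

Call:
arm_command(fingers=[1,1,1,1], travel=[[0.0026,-0.0008,0],[0.0026,-0.0008,0],[0.0026,-0.0008,0],[0.0026,-0.0008,0]], dr=[[0,0,2],[0,0,2],[0,0,2],[0,0,2]])

```text
time: 10.35
tool_pos: [0.4875, -0.3401, 0.0838]
tool_rot: [3.14, 0.007, 2.239]
contact_force: [7.0, -4.5, -4.1]
opening: 0.0005
grip_force: 4.3
```

```bash
python3 - <<'E'
from h import *
where(); push()
E
```

```text
ang -122.54 r 0.0772 yaw 128.27 z 0.0838 Ft -8.29 Fr 0.03 Fz -4.05 t 10.35
Ftool [-7.81  2.69  4.11]
```

Call:
arm_command(fingers=[1,1,1,1], travel=[[0.0026,-0.0008,0],[0.0026,-0.0008,0],[0.0026,-0.0008,0],[0.0026,-0.0008,0]], dr=[[0,0,2],[0,0,2],[0,0,2],[0,0,2]])

```text
time: 10.68
tool_pos: [0.4856, -0.3389, 0.0839]
tool_rot: [3.139, 0.009, 2.204]
contact_force: [8.8, -6.2, -4.5]
opening: 0.0006
grip_force: 5.0
```

```bash
python3 - <<'E'
from h import *
where(); push(); print(np.mean([np.linalg.norm(observe()['contact_force'][:2]) for _ in range(3)]))
E
```

```text
ang -124.16 r 0.0772 yaw 126.27 z 0.0839 Ft -10.75 Fr 0.19 Fz -4.48 t 10.6833
Ftool [-10.16   3.42   4.57]
10.755345770124302
```

Call:
arm_command(fingers=[1,1,1,1], travel=[[0.0026,-0.0008,0],[0.0026,-0.0008,0],[0.0026,-0.0008,0],[0.0026,-0.0008,0]], dr=[[0,0,2],[0,0,2],[0,0,2],[0,0,2]])

```text
time: 11.02
tool_pos: [0.4838, -0.3377, 0.084]
tool_rot: [3.139, 0.01, 2.169]
contact_force: [9.6, -7.7, -5.0]
opening: 0.0006
grip_force: 5.7
```

```bash
python3 - <<'E'
from h import *
where(); push()
E
```

```text
ang -125.79 r 0.0773 yaw 124.26 z 0.084 Ft -12.33 Fr 0.64 Fz -5.0 t 11.0167
Ftool [-11.76   3.59   5.13]
```

Call:
arm_command(fingers=[1,1,1,1], travel=[[0.001,-0.0003,0],[0.001,-0.0003,0],[0.001,-0.0003,0],[0.001,-0.0003,0]], dr=[[0,0,0.7],[0,0,0.7],[0,0,0.7],[0,0,0.7]])

```text
time: 11.35
tool_pos: [0.4833, -0.3373, 0.084]
tool_rot: [3.138, 0.011, 2.156]
contact_force: [10.6, -7.1, -6.4]
opening: 0.0005
grip_force: 6.3
```

```bash
python3 - <<'E'
from h import *
where(); push()
E
```

```text
ang -126.26 r 0.0773 yaw 123.56 z 0.084 Ft -12.78 Fr -0.54 Fz -6.41 t 11.35
Ftool [-11.74   4.9    6.55]
```

About 13 N at the post. Now I'll back off, lift clear and check.

Call:
arm_command(fingers=[1,1,1,1,1,1,1,1], travel=[[-0.005,0,0],[-0.012,0,0],[-0.018,0,0],[-0.018,0,-0.02],[-0.018,0,-0.05],[-0.018,0,-0.09],[-0.018,0,-0.12],[-0.018,0,-0.12]], dr=[[0,0,0],[0,0,0],[0,0,0],[0,0,0],[0,0,0],[0,0,0],[0,0,0],[0,0,0]])

```text
time: 12.02
tool_pos: [0.4917, -0.3514, 0.2101]
tool_rot: [3.139, 0.012, 2.155]
contact_force: [0.0, -0.3, -0.1]
opening: 0.0005
grip_force: 0.0
```

Call:
arm_command(fingers=[1,1,1,1,1,1], travel=[[-0.02,0.03,0],[-0.04,0.06,0],[-0.06,0.06,0],[-0.06,0.06,0],[-0.06,0.06,0],[-0.06,0.06,0]], dr=[[0,0,0],[0,0,0],[0,0,0],[0,0,0],[0,0,0],[0,0,0]])

```text
time: 12.52
tool_pos: [0.5719, -0.366, 0.202]
tool_rot: [-3.141, -0.002, 2.154]
contact_force: [0.1, 0.5, 0.4]
opening: 0.0004
grip_force: 0.0
```

```bash
python3 - <<'E'
from h import *
c=snap('wrist','w5'); u=proj(c,np.array([.529,-.275,.107])); print(u)
x,y=u.astype(int); cv2.imwrite('pics/crop5.png',cv2.resize(c['color'][max(0,y-75):y+75,max(0,x-95):x+95],None,fx=4,fy=4,interpolation=cv2.INTER_CUBIC))
E
```

```text
[347.3676784   81.77915179]
```

View pics/crop5.png

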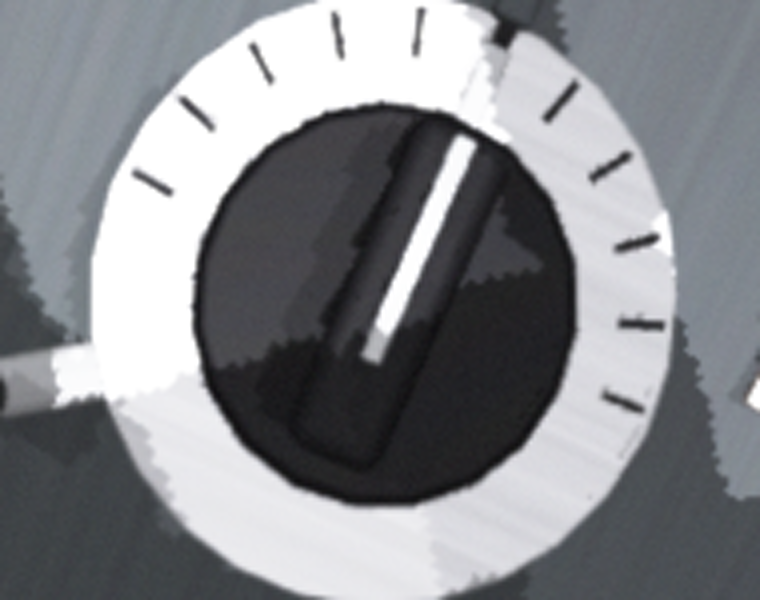

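The pointer still ends on the mark's block, near crop (500,40), and the tool is clear.

```bash
python3 -c "
from cell import *
print(hand_in())"
```

```text
the job is handed in; nothing more can be done
None
```

I turned the knob until its pointer stood on the long index mark, tightened the lock ring with a push of about 13 N at the post, moved the arm clear and handed the job in at about 12.6 s. The last picture showed the pointer still on the mark.

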